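Click-test latching switch boxes and reject the one that will not hold

ROBOT

A 6-joint arm with a two-finger parallel gripper is mounted at the origin on a cart in front of the work surface, level with it; the furniture and walls round the work are solid. World frame = base frame: x ahead of the robot, y to its left, z up, the work surface at z = 0. Lengths are in mm, angles in degrees, forces in N, time in s.
With the tool pointing down it reaches from about 375 to 900 mm from the base axis. Payload 3.1 kg.
Tool frame: the origin (TCP) lies at the very end of the fingers, on their centre line; the grasp point (between the pads) lies 19 mm behind it (robot.tcp_to_grasp is the distance from the TCP to the grasp point, in mm); z points along the fingers, y is the line along which they close (so a half turn about z gives the same grasp; the last joint's range is limited). The gripper opens to 85 mm and grips with 20 to 120 N. Pads are 22 mm wide; open, the fingers measure 114 mm over their backs; the gripper's body (76 mm by 85 mm) begins 54 mm behind the grasp point. The pads swing forward as they close: fully open they stand 13 mm farther back than shut.
Start: joints at [-80.3, 30.224, 82.088, -0, 67.689, -10.227], TCP at [213.041, -587.546, 231.31] pointing down, gripper open.
Joint ranges: [-176.69, 176.69], [-43.24, 126.21], [12.49, 139.97], [-82, 262], [0, 151.66], [-163.58, 163.58]. Speed limits (degrees/s): [159.86, 159.86, 180, 180, 180, 180].

INTERFACE

Orientations are given as [roll, pitch, yaw] about the fixed x, y, z axes, in that order (R = Rz(yaw) Ry(pitch) Rx(roll)).
In Python, from station import robot, get_image, boxes_of, outline_of, tip_of gives the robot as it stands.
- The arm moves only by the tool jog_arm, never from a script. Its argument "increments" is a list of rows, each a list of 7 numbers: the shift along the tool's x, y, z as a fraction of full scale, then the turn, a rotation vector about the tool's x, y, z as a fraction of full scale, then the opening, from 0 (shut) to 1 (fully open). In form: [[dx, dy, dz, wx, wy, wz, fingers], ...]. A call has 1 to 20 rows; each row is the pose to reach, as a shift and turn from the pose commanded when the call began, along the tool's axes at that moment, turning the shorter way round; what a row does not reach only later rows make up. Full scale, the value 1, is 0.25 m for a shift and 180 degrees for a turn. A row lasts 1/10 s, in which the tool goes at most 50 mm and 8.59 degrees, less where a joint would pass 70% of its speed; a pose out of reach is approached as far as the arm can. A call with a number of a shift or a turn outside -1 to 1 is refused whole. A call with a gripper value outside its range is refused whole. The fingers move at their own pace and stop on an object; "squeeze" is the grip in N (left out, the last holds). Time passes only in rows, so rows that repeat a pose let the fingers close. It gives the time, the measured TCP pose, the force, the opening and the grip force at its end, in the units of the state.
- robot.observe(): the state, without advancing time (a new reading comes with each control period).
- get_image(name): name is "scene" or "top"; returns a dict with "pixels" (384x512x3 uint8, red, green, blue), "z_map" (384x512 float32, mm along the optical axis (not along the pixel's ray), 0 where there is no reading), "camera_matrix" (3x3 intrinsics, pixels), "R" (3x3) and "t" (3): a world point X has camera coordinates R X + t. Camera axes: x right, y down, z forward; pixel columns grow to the right and rows downward; lengths in mm; the calibration is good to about 2 mm. A picture is of the moment at which its call begins.
- robot.sign_off(): hands the job in; it is judged then, once.
Trained networks look in a picture, given as the dict that the camera call returned (one of the last four; its "shot" number tells which), for a name from the list of things; names that differ only in an ending like _2 or _b are one class to them, and where a whole thing is asked for, a point or a joint stands for the part that bears it (a point fixed in the world has none). Each returns a list of dicts, best first, with "confidence" (0 to 1); they miss things now and then, are a little off and sometimes report something else, mostly with a low value. They report only what shows in the picture. A call takes as long as a camera call.
- boxes_of(target, picture): "rect" ([left, top, right, bottom] in pixels, round what is visible of it).
- outline_of(target, picture): "region" (384x512 bool, what is visible of it) and "rect" ([left, top, right, bottom] in pixels, round what is visible of it).
- tip_of(target, picture): "at" ([column, row] in pixels: a listed point, or the origin of a listed thing).
The state is a dict: "time_s": time; "joint_positions": joint angles; "dq": joint speeds; "tau": joint torques, N m; "ee_pos": TCP position; "tcp_rot": TCP orientation; "ft_force": force on the tool from outside, world axes, zero at the start; "wrist_torque": the same for the moment, N m; "gripper_width": finger opening in mm; "finger_force": force on a finger pad.
Only numpy, scipy, OpenCV 4.12 (cv2) and the standard library are available. Lean on these libraries where they do the work, as an engineer would, in place of code of your own. Each camera call takes 0.05 s, during which the arm holds its last target. There are 200 camera calls.

TASK

One of the three look-alike switch boxes has a worn latch. Before moving any box, find it by click-testing: press the yellow buttons fully home and let go, one after another, and see which stay down. Then, without lifting or tipping it, slide the box whose button springs back up across the bench until it lies wholly within the red lane; leave the two sound boxes where they stand with their buttons fully down, and do not disturb the other things on the bench.

Things in the scene. Friction and masses are not known exactly. Their poses are not given: they have to be found in the camera images.
- reject_lane: Reject lane: flat red-painted strip with white borders, flush with the bench, lying beyond the switch boxes, 130 mm deep (its own x, away from the robot, roughly the world x) and 640 mm long (its own y). Origin: middle of the strip, at bench height. Along its far edge (own x from +65 to +77 mm) runs a fixed aluminium stop rail 24 mm high; the near edge is open, with no step.
- box_a: Loose grey switch box a with a yellow push button, one of three that look alike, 90 mm (own x) x 70 mm (own y) x 46 mm high, about 0.3 kg, standing flat on the bench. Origin: centre of its underside; z up. It slides on the bench; a steel collar (radius 24 mm) stands 3.5 mm proud round the button, up to 49.5 mm.
- top_a (a point): Centre of the top face of the yellow mushroom button of box a (40 mm across), on the vertical axis of its box; 73 mm above the bench when up, 63 mm when fully down. It moves with the button.
- button_a (a joint): Travel of the button of box a in m: 0 fully up (as all start), 0.010 fully home against its stop, where about 10 mm less of the white stem shows. Pressing needs up to about 4 N, with a hard stop at the end. A sound button stays down where it was pressed to; a worn one springs back to 0 as soon as it is let go. One of the three boxes is worn; it cannot be told by looks, and its place in the row differs every time.
- box_b: Loose grey switch box b with a yellow push button, one of three that look alike, 90 mm (own x) x 70 mm (own y) x 46 mm high, about 0.3 kg, standing flat on the bench. Origin: centre of its underside; z up. It slides on the bench; a steel collar (radius 24 mm) stands 3.5 mm proud round the button, up to 49.5 mm.
- top_b (a point): Centre of the top face of the yellow mushroom button of box b (40 mm across), on the vertical axis of its box; 73 mm above the bench when up, 63 mm when fully down. It moves with the button.
- button_b (a joint): Travel of the button of box b in m: 0 fully up (as all start), 0.010 fully home against its stop, where about 10 mm less of the white stem shows. Pressing needs up to about 4 N, with a hard stop at the end. A sound button stays down where it was pressed to; a worn one springs back to 0 as soon as it is let go. One of the three boxes is worn; it cannot be told by looks, and its place in the row differs every time.
- box_c: Loose grey switch box c with a yellow push button, one of three that look alike, 90 mm (own x) x 70 mm (own y) x 46 mm high, about 0.3 kg, standing flat on the bench. Origin: centre of its underside; z up. It slides on the bench; a steel collar (radius 24 mm) stands 3.5 mm proud round the button, up to 49.5 mm.
- top_c (a point): Centre of the top face of the yellow mushroom button of box c (40 mm across), on the vertical axis of its box; 73 mm above the bench when up, 63 mm when fully down. It moves with the button.
- button_c (a joint): Travel of the button of box c in m: 0 fully up (as all start), 0.010 fully home against its stop, where about 10 mm less of the white stem shows. Pressing needs up to about 4 N, with a hard stop at the end. A sound button stays down where it was pressed to; a worn one springs back to 0 as soon as it is let go. One of the three boxes is worn; it cannot be told by looks, and its place in the row differs every time.
- tape_roll: Roll of tape lying flat, 72 mm across, 18 mm high; origin at the underside. Bystander.
- gauges: Five step gauges in a wooden cradle, 45 x 110 x 38 mm high, long side along own y; origin at the underside. Bystander.
- black_marker: Black felt marker lying flat, 136 mm long along own x, 18 mm thick; origin at the underside. Bystander.

How it is judged:
By the outcome, as a careful person would: the job done as asked, in the order asked, and still so for the second after the job is handed in, with the robot touching nothing.
It also fails if it takes over 61 s, if anything falls off the work surface, if the arm or the gripper's body presses on something with over 40 N, if the wrist force passes 120 N, or if a joint passes its speed limit or range.

## Working session

There is one attempt and no reset: what is moved stays moved. The work goes in short steps, Python scripts to look and compute and a tool call to move; the robot and the scene stay as the last step left them, time stands still between calls to the robot, and variables do not carry over. Pictures are saved under pics/ and viewed, at most 10 in all, crops included, and the job is handed in when it is done.

Besides the shell and the picture viewer there is one more tool, called after ">>>" as name(argument=value, ...) on one line, values as JSON. jog_arm: Moves the arm, as the interface text tells. Shift numbers are shares of 0.25 m and turn numbers shares of 180 degrees, none past 1 either way. Its arguments: {"type":"object","properties":{"increments":{"type":"array","items":{"type":"array","items":{"type":"number"}}},"squeeze":{"type":"number"}},"required":["increments"]}

```bash
mkdir -p pics; cat > h.py <<'E'
import numpy as np, cv2
from station import robot, get_image, boxes_of, outline_of, tip_of
def cloud(im):
    K=np.array(im["camera_matrix"]);z=im["z_map"].astype(float)
    v,u=np.mgrid[0:z.shape[0],0:z.shape[1]]
    P=np.stack([(u-K[0,2])/K[0,0]*z,(v-K[1,2])/K[1,1]*z,z],-1)
    W=(P-np.array(im["t"]))@np.array(im["R"])
    W[z==0]=np.nan
    return W
def save(im,name): cv2.imwrite("pics/"+name,im["pixels"][:,:,::-1])
def yellow(im):
    h=cv2.cvtColor(im["pixels"],cv2.COLOR_RGB2HSV)
    return cv2.inRange(h,(20,120,90),(35,255,255))
E
python3 - <<'E'
from h import *
s=robot.observe();print(s["time_s"],s["ee_pos"],s["tcp_rot"],s["ft_force"],s["gripper_width"])
a=get_image("top");b=get_image("scene")
cv2.imwrite("pics/both.png",cv2.resize(np.hstack([a["pixels"],b["pixels"]])[:,:,::-1],(800,300),interpolation=cv2.INTER_AREA)); save(a,"top0.png")
for n,im in(("top",a),("scene",b)):
    W=cloud(im);m=yellow(im)
    k,l,st,c=cv2.connectedComponentsWithStats(m)
    for i in range(1,k):
        if st[i,4]>30:
            p=W[l==i];print(n,c[i].round(),st[i,4],np.nanmedian(p,0).round(1),np.nanpercentile(p[:,2],90).round(1))
for t in["box_a","reject_lane","tape_roll","gauges","black_marker"]:
    W=cloud(a)
    for o in outline_of(t,a):
        if o["confidence"]<.3: continue
        p=W[o["region"]];p=p[~np.isnan(p[:,0])]
        if t=="box_a": p=p[(p[:,2]>38)&(p[:,2]<48)]
        r=cv2.minAreaRect(p[:,:2].astype(np.float32))
        print(t,round(o["confidence"],2),o["rect"],np.round(r[0]),np.round(r[1]),round(r[2],1),np.nanmax(p[:,2]).round())
E
```

```text
0.0 [ 212.92168565 -586.86121917  230.34195717] [-1.79878377e+02 -2.07210229e-02  1.99271793e+01] [ 0.69546835 -0.39628089 -0.41199677] 85.31249519592907
top [342.  85.] 52 [ 931.3 -329.     5.4] 9.3
top [181. 193.] 121 [549.4 175.6  72. ] 77.1
top [238. 194.] 120 [547.1   3.2  72.5] 76.5
top [310. 198.] 122 [ 541.  -213.2   72.3] 76.1
scene [290. 165.] 80 [ 536.4 -208.4   72.8] 76.5
scene [246. 197.] 101 [543.3   9.2  73.2] 76.2
scene [205. 227.] 117 [546.1 180.7  72.6] 75.2
box_a 0.82 [294.9, 186.1, 325.5, 217.9] [ 542. -214.] [70. 89.] 79.8 48.0
box_a 0.61 [172.0, 177.2, 193.9, 212.3] [550. 174.] [69. 89.] 89.6 48.0
box_a 0.58 [226.6, 179.3, 252.0, 215.2] [549.   2.] [91. 68.] 11.9 48.0
tape_roll 0.75 [122.1, 183.6, 144.2, 209.3] [542. 330.] [71. 68.] 3.1 25.0
gauges 0.62 [359.5, 184.1, 393.8, 209.3] [ 563. -432.] [ 43. 112.] 28.8 44.0
black_marker 0.51 [334.5, 211.6, 343.2, 257.9] [ 433. -310.] [ 22. 135.] 81.9 28.0
```

View pics/both.png

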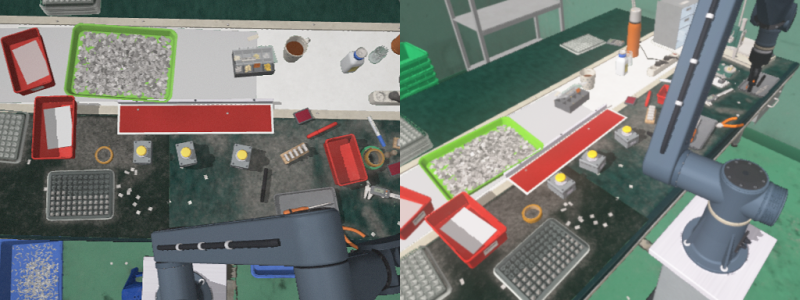

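The top view shows the three boxes in a row at about x 545, y +175, +3 and -213, with the red lane beyond them. The tape roll is on the left; the marker and gauges are on the right. I'll move towards the right-hand box first.

>>> jog_arm(increments=[[0.87,-0.48,0,0,0,0.1107,0],[0.87,-0.48,0,0,0,0.1107,0],[0.87,-0.48,0,0,0,0.1107,0],[0.87,-0.48,0,0,0,0.1107,0],[0.87,-0.48,0,0,0,0.1107,0],[0.87,-0.48,0,0,0,0.1107,0],[0.87,-0.48,0,0,0,0.1107,0],[0.87,-0.48,0,0,0,0.1107,0],[0.87,-0.48,0,0,0,0.1107,0],[0.87,-0.48,0,0,0,0.1107,0]])

```text
time_s: 1.35
ee_pos: [375.8, -401.9, 231.2]
tcp_rot: [180.0, 0.0, -0.1]
ft_force: [0.2, -0.5, -0.4]
gripper_width: 0.2
finger_force: 0.0
```

```bash
python3 - <<'E'
from h import *
a=get_image("top");W=cloud(a)
h=cv2.cvtColor(a["pixels"],cv2.COLOR_RGB2HSV)
m=(cv2.inRange(h,(0,150,80),(6,255,255))|cv2.inRange(h,(174,150,80),(180,255,255)))
k,l,st,c=cv2.connectedComponentsWithStats(m)
i=1+np.argmax(st[1:,4]);p=W[l==i];p=p[~np.isnan(p[:,0])]
p=p[abs(p[:,2])<15]
r=cv2.minAreaRect(p[:,:2].astype(np.float32));print(c[i],r,st[i]); print(cv2.boxPoints(r).round())
print(robot.observe()["ee_pos"],robot.observe()["tcp_rot"])
E
```

```text
[249.71909048 151.6944576 ] ((700.5833129882812, -29.171783447265625), (112.53887176513672, 619.9780883789062), 1.6887061595916748) [ 153  135  194   34 6333]
[[ 635.  279.]
 [ 653. -341.]
 [ 766. -337.]
 [ 748.  282.]]
[ 375.80761225 -401.67779147  231.21240022] [ 1.79996833e+02  3.93425751e-03 -1.21390187e-01]
```

>>> jog_arm(increments=[[0.66,-0.75,0,0,0,0,0],[0.66,-0.75,0,0,0,0,0],[0.66,-0.75,0,0,0,0,0],[0.66,-0.75,0,0,0,0,0],[0.66,-0.75,0.1,0,0,0,0],[0.66,-0.75,0.3,0,0,0,0],[0.66,-0.75,0.565,0,0,0,0],[0.66,-0.75,0.565,0,0,0,0],[0.66,-0.75,0.565,0,0,0,0],[0.66,-0.75,0.565,0,0,0,0],[0.66,-0.75,0.565,0,0,0,0],[0.66,-0.75,0.565,0,0,0,0]])

```text
time_s: 2.6
ee_pos: [542.7, -214.2, 92.0]
tcp_rot: [179.9, -0.2, -0.0]
ft_force: [0.5, -0.5, 0.3]
gripper_width: 0.0
finger_force: 0.0
```

```bash
python3 - <<'E'
from h import *
a=get_image("scene");save(a,"s1.png")
cv2.imwrite("pics/s1c.png",cv2.resize(a["pixels"][110:260,170:370,::-1],(800,600),interpolation=cv2.INTER_CUBIC))
E
```

```text
(no output)
```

View pics/s1c.png

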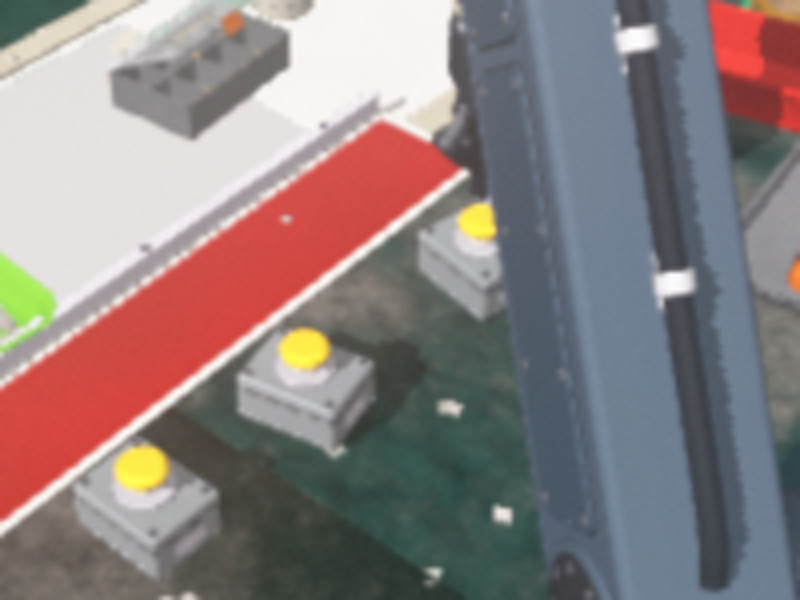

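The fingers are over the right-hand button, which shows at about (480, 220) in the crop, partly hidden by the arm. All three buttons are up, so I'll press this one in small steps.

>>> jog_arm(increments=[[0,0,0.04,0,0,0,0],[0,0,0.07,0,0,0,0],[0,0,0.09,0,0,0,0],[0,0,0.1,0,0,0,0],[0,0,0.105,0,0,0,0],[0,0,0.108,0,0,0,0],[0,0,0.108,0,0,0,0],[0,0,0.108,0,0,0,0]])

```text
time_s: 3.45
ee_pos: [541.7, -213.2, 63.3]
tcp_rot: [180.0, -0.0, 0.0]
ft_force: [-0.5, 0.0, 2.9]
gripper_width: 0.1
finger_force: 1.8
```

>>> jog_arm(increments=[[0,0,0.004,0,0,0,0],[0,0,0.006,0,0,0,0],[0,0,0.006,0,0,0,0]])

```text
time_s: 3.75
ee_pos: [541.7, -213.3, 63.0]
tcp_rot: [180.0, -0.0, 0.0]
ft_force: [-2.5, 0.4, 11.8]
gripper_width: 0.6
finger_force: 5.7
```

>>> jog_arm(increments=[[0,0,-0.1,0,0,0,0],[0,0,-0.2,0,0,0,0],[0.025,-0.865,-0.2,0,0,0,0],[0.025,-0.865,-0.2,0,0,0,0],[0.025,-0.865,-0.2,0,0,0,0],[0.025,-0.865,-0.2,0,0,0,0],[0.025,-0.865,-0.2,0,0,0,0],[0.025,-0.865,-0.12,0,0,0,0],[0.025,-0.865,-0.12,0,0,0,0],[0.025,-0.865,-0.12,0,0,0,0]])

```text
time_s: 4.75
ee_pos: [547.5, 2.7, 91.1]
tcp_rot: [-180.0, 0.1, -0.0]
ft_force: [-0.2, -0.9, 0.1]
gripper_width: 0.2
finger_force: 0.0
```

```bash
cat >> h.py <<'E'
def check():
  for n in("top","scene"):
    im=get_image(n);W=cloud(im);m=yellow(im)
    k,l,st,c=cv2.connectedComponentsWithStats(m)
    for i in range(1,k):
        if st[i,4]>30:
            p=W[l==i];q=np.nanmedian(p,0)
            if q[0]<900: print(n,c[i].round(),st[i,4],q.round(1))
  return im
E
python3 -c "
from h import *
check();print(robot.observe()['ee_pos'])"
```

```text
top [181. 192.] 108 [550.  174.4  72.5]
top [310. 198.] 119 [ 540.8 -213.1   71.9]
scene [246. 197.] 97 [543.4   9.6  73. ]
scene [205. 227.] 114 [546.7 181.4  73.3]
[548.20000236   2.20113364  91.82832916]
```

The right-hand button has sprung back to 72 mm. I'll press the middle one now.

>>> jog_arm(increments=[[0,0,0.04,0,0,0,0],[0,0,0.07,0,0,0,0],[0,0,0.09,0,0,0,0],[0,0,0.105,0,0,0,0],[0,0,0.113,0,0,0,0],[0,0,0.117,0,0,0,0],[0,0,0.121,0,0,0,0],[0,0,0.121,0,0,0,0]])

```text
time_s: 5.65
ee_pos: [547.9, 2.8, 63.0]
tcp_rot: [180.0, -0.0, 0.0]
ft_force: [-3.0, -1.8, 13.5]
gripper_width: 0.1
finger_force: 6.5
```

>>> jog_arm(increments=[[0,0,-0.1,0,0,0,0],[0,0,-0.2,0,0,0,0],[0.006,-0.69,-0.2,0,0,0,0],[0.006,-0.69,-0.2,0,0,0,0],[0.006,-0.69,-0.2,0,0,0,0],[0.006,-0.69,-0.2,0,0,0,0],[0.006,-0.69,-0.12,0,0,0,0],[0.006,-0.69,-0.12,0,0,0,0],[0.006,-0.69,-0.12,0,0,0,0]])

```text
time_s: 6.55
ee_pos: [548.6, 175.6, 90.9]
tcp_rot: [180.0, 0.1, 0.0]
ft_force: [-0.4, -0.1, -0.1]
gripper_width: -0.1
finger_force: 0.0
```

```bash
python3 -c "
from h import *
check();print(robot.observe()['ee_pos'])"
```

```text
top [238. 195.] 116 [547.2   3.3  62.8]
top [310. 198.] 121 [ 540.8 -212.9   71.9]
scene [246. 199.] 90 [544.    9.4  63. ]
scene [205. 227.] 109 [544.9 181.5  73.4]
[549.60376889 175.11996121  91.67269741]
```

>>> jog_arm(increments=[[0,0,0.04,0,0,0,0],[0,0,0.07,0,0,0,0],[0,0,0.09,0,0,0,0],[0,0,0.105,0,0,0,0],[0,0,0.113,0,0,0,0],[0,0,0.117,0,0,0,0],[0,0,0.12,0,0,0,0],[0,0,0.12,0,0,0,0]])

```text
time_s: 7.45
ee_pos: [549.6, 175.2, 63.0]
tcp_rot: [180.0, -0.0, 0.0]
ft_force: [-3.1, -3.4, 12.2]
gripper_width: 0.2
finger_force: 6.0
```

>>> jog_arm(increments=[[0,0,-0.1,0,0,0,0],[0,0,-0.2,0,0,0,0],[0,0,-0.36,0,0,0,0.5],[-0.38,0.8,-0.36,0,0,0,0.5],[-0.38,0.8,-0.36,0,0,0,0.5],[-0.38,0.8,-0.36,0,0,0,0.5],[-0.38,0.8,-0.36,0,0,0,0.5],[-0.38,0.8,-0.36,0,0,0,0.5],[-0.38,0.8,-0.36,0,0,0,0.5],[-0.38,0.8,-0.36,0,0,0,0.5]])

```text
time_s: 8.45
ee_pos: [454.5, -24.3, 151.3]
tcp_rot: [-180.0, -0.0, -0.1]
ft_force: [0.1, 0.3, -1.1]
gripper_width: 42.8
finger_force: 0.0
```

```bash
python3 -c "
from h import *
check();print(robot.observe()['ee_pos'])
a=cv2.imread('pics/top0.png');cv2.imwrite('pics/t0c.png',cv2.resize(a[130:250,230:390],(800,600),interpolation=cv2.INTER_CUBIC))"
```

```text
top [181. 193.] 119 [548.9 175.3  62.6]
top [310. 198.] 122 [ 540.7 -213.    72.5]
scene [292. 166.] 46 [ 528.9 -205.1   73.3]
scene [246. 199.] 93 [544.5   9.3  63. ]
scene [206. 229.] 112 [545.6 180.4  63.5]
[454.94629103 -23.51862624 151.30110384]
```

View pics/t0c.png

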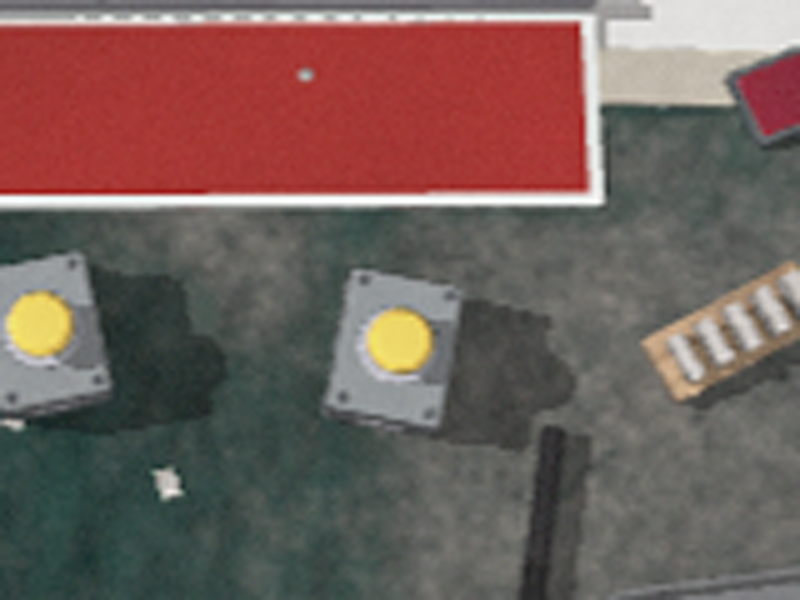

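Only the right-hand box, at crop (400, 340), is worn; the other two buttons stayed down. The strip between it and the lane is clear, and the marker at (545, 500) is well to the side. I'll come down behind the box with the fingers half open.

>>> jog_arm(increments=[[0,0.76,0,0,0,0,0.5],[0,0.76,0,0,0,0,0.5],[0,0.76,0,0,0,0,0.5],[0,0.76,0,0,0,0,0.5],[0,0.76,0,0,0,0,0.5],[0,0.76,0.1,0,0,0,0.5],[0,0.76,0.3,0,0,0,0.5],[0,0.76,0.45,0,0,0,0.5],[0,0.76,0.54,0,0,0,0.5],[0,0.76,0.54,0,0,0,0.5],[0,0.76,0.54,0,0,0,0.5]])

```text
time_s: 9.65
ee_pos: [454.9, -213.0, 16.2]
tcp_rot: [-180.0, 0.0, 0.1]
ft_force: [0.2, 0.2, -0.5]
gripper_width: 42.4
finger_force: 0.0
```

>>> jog_arm(increments=[[0.04,0,0,0,0,0,0.5],[0.08,0,0,0,0,0,0.5],[0.1,0,0,0,0,0,0.5],[0.12,0,0,0,0,0,0.5],[0.14,0,0,0,0,0,0.5],[0.16,0,0,0,0,0,0.5],[0.18,0,0,0,0,0,0.5],[0.2,0,0,0,0,0,0.5],[0.22,0,0,0,0,0,0.5],[0.24,0,0,0,0,0,0.5],[0.26,0,0,0,0,0,0.5],[0.28,0,0,0,0,0,0.5],[0.3,0,0,0,0,0,0.5],[0.32,0,0,0,0,0,0.5],[0.34,0,0,0,0,0,0.5],[0.36,0,0,0,0,0,0.5],[0.38,0,0,0,0,0,0.5],[0.4,0,0,0,0,0,0.5],[0.4,0,0,0,0,0,0.5]])

```text
time_s: 11.55
ee_pos: [556.0, -214.8, 16.4]
tcp_rot: [179.9, -0.1, 0.0]
ft_force: [-1.4, -0.6, -0.5]
gripper_width: 42.5
finger_force: 0.0
```

```bash
cat >> h.py <<'E'
def boxes():
    a=get_image("top");W=cloud(a)
    for o in outline_of("box_a",a):
        if o["confidence"]<.3: continue
        p=W[o["region"]];p=p[~np.isnan(p[:,0])];p=p[(p[:,2]>36)&(p[:,2]<50)]
        r=cv2.minAreaRect(p[:,:2].astype(np.float32));print(np.round(o["confidence"],2),np.round(r[0]),np.round(r[1]),round(r[2],1))
    return a
E
python3 -c "
from h import *
a=boxes();check()
cv2.imwrite('pics/p1.png',cv2.resize(a['pixels'][110:230,230:390,::-1],(800,600),interpolation=cv2.INTER_CUBIC))"
```

```text
0.95 [550. 174.] [89. 70.] 0.4
top [181. 193.] 118 [549.3 175.4  62. ]
scene [272. 157.] 56 [ 612.5 -198.7   72.5]
scene [246. 199.] 93 [543.6   8.9  63. ]
scene [206. 229.] 113 [545.1 181.1  63.1]
```

View pics/p1.png

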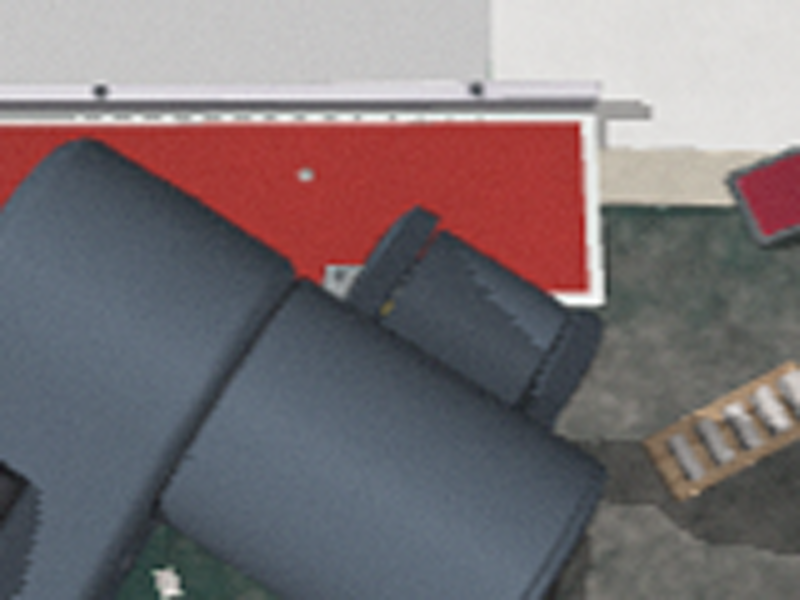

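The box's far corner is just entering the lane at crop (335, 275), and the box is staying ahead of the fingers. I'll keep pushing.

>>> jog_arm(increments=[[0.02,0,0,0,0,0,0.5],[0.04,0,0,0,0,0,0.5],[0.06,0,0,0,0,0,0.5],[0.08,0,0,0,0,0,0.5],[0.1,0,0,0,0,0,0.5],[0.12,0,0,0,0,0,0.5],[0.14,0,0,0,0,0,0.5],[0.16,0,0,0,0,0,0.5],[0.18,0,0,0,0,0,0.5],[0.2,0,0,0,0,0,0.5],[0.22,0,0,0,0,0,0.5],[0.24,0,0,0,0,0,0.5],[0.26,0,0,0,0,0,0.5],[0.28,0,0,0,0,0,0.5],[0.28,0,0,0,0,0,0.5]])

```text
time_s: 13.25
ee_pos: [626.3, -214.6, 16.3]
tcp_rot: [179.9, -0.2, -0.0]
ft_force: [0.0, -0.1, -0.3]
gripper_width: 42.7
finger_force: 0.2
```

```bash
python3 -c "
from h import *
a=boxes();b=check()
cv2.imwrite('pics/p2.png',cv2.resize(np.hstack([a['pixels'][110:230,230:390],b['pixels'][100:220,200:360]])[:,:,::-1],(800,300),interpolation=cv2.INTER_CUBIC))"
```

```text
0.6 [550. 174.] [89. 71.] 1.4
0.57 [ 726. -175.] [4. 0.] 104.3
top [181. 193.] 118 [548.4 175.5  61.9]
scene [257. 149.] 43 [ 681.6 -196.    73.3]
scene [246. 199.] 93 [544.3   9.8  63.2]
scene [206. 229.] 113 [545.8 180.1  63. ]
```

View pics/p2.png

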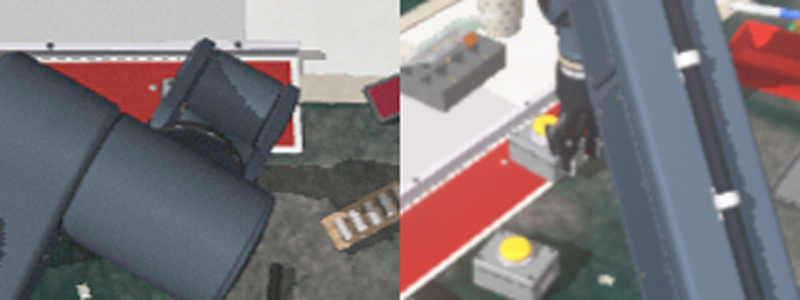

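The box is mostly in the lane and aligned; in the scene view it sits at about (545, 145). I'll push 16 mm more, then back off and check.

>>> jog_arm(increments=[[0.02,0,0,0,0,0,0.5],[0.035,0,0,0,0,0,0.5],[0.05,0,0,0,0,0,0.5],[0.065,0,0,0,0,0,0.5],[0.065,0,0,0,0,0,0.5],[0,0,0,0,0,0,0.5],[-0.1,0,0,0,0,0,0.5],[-0.3,0,0,0,0,0,0.5],[-0.5,0,-0.2,0,0,0,0.5],[-0.7,0,-0.4,0,0,0,0.5],[-0.8,0,-0.6,0,0,0,0.5],[-0.8,0,-0.6,0,0,0,0.5],[-0.8,0,-0.6,0,0,0,0.5],[-0.8,0,-0.6,0,0,0,0.5],[-0.8,0,-0.6,0,0,0,0.5]])

```text
time_s: 14.95
ee_pos: [425.3, -214.7, 165.9]
tcp_rot: [180.0, -0.1, 0.0]
ft_force: [0.1, -0.1, 0.0]
gripper_width: 42.8
finger_force: 0.0
```

```bash
python3 -c "
from h import *
a=boxes();b=check()
cv2.imwrite('pics/p3.png',cv2.resize(np.hstack([a['pixels'][110:230,230:390],b['pixels'][100:220,200:360]])[:,:,::-1],(800,300),interpolation=cv2.INTER_CUBIC))"
```

```text
0.64 [550. 175.] [89. 71.] 1.4
0.58 [ 697. -206.] [89. 69.] 0.3
top [307. 148.] 118 [ 696.4 -204.7   71.7]
top [181. 193.] 118 [548.6 175.5  61.4]
top [238. 195.] 118 [547.1   3.3  61.6]
scene [255. 148.] 62 [ 692.2 -198.6   73.2]
scene [246. 199.] 93 [543.7   8.4  63.2]
scene [206. 229.] 113 [544.9 180.1  63.3]
```

View pics/p3.png

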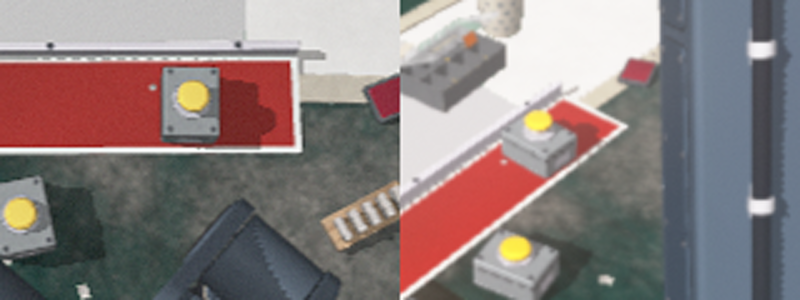

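The box is inside the borders and square at top (190, 105), but it sits about 9 mm nearer than centred. I'll give it one more small nudge.

>>> jog_arm(increments=[[0.3,-0.03,0.2,0,0,0,0.5],[0.5,-0.03,0.4,0,0,0,0.5],[0.54,-0.03,0.6,0,0,0,0.5],[0.54,-0.03,0.6,0,0,0,0.5],[0.54,-0.03,0.6,0,0,0,0.5],[0.65,-0.03,0.6,0,0,0,0.5],[0.75,-0.03,0.6,0,0,0,0.5],[0.82,-0.03,0.6,0,0,0,0.5],[0.85,-0.03,0.6,0,0,0,0.5],[0.87,-0.03,0.6,0,0,0,0.5],[0.885,-0.03,0.6,0,0,0,0.5],[0.895,-0.03,0.6,0,0,0,0.5],[0.905,-0.03,0.6,0,0,0,0.5],[0.905,-0.03,0.6,0,0,0,0.5],[0.86,-0.03,0.6,0,0,0,0.5],[0.7,-0.03,0.6,0,0,0,0.5],[0.5,-0.03,0.4,0,0,0,0.5],[0.3,-0.03,0.2,0,0,0,0.5],[0,0,0,0,0,0,0.5],[0,0,0,0,0,0,0.5]])

```text
time_s: 17.15
ee_pos: [449.1, -213.3, 148.7]
tcp_rot: [179.9, -0.2, 0.0]
ft_force: [0.6, -1.0, 0.7]
gripper_width: 42.4
finger_force: 0.0
```

>>> jog_arm(increments=[[0,0,0,0,0,0,0.5],[0,0,0,0,0,0,0.5],[0,0,0,0,0,0,0.5]])

```text
time_s: 17.45
ee_pos: [450.7, -213.2, 147.2]
tcp_rot: [179.9, -0.1, -0.0]
ft_force: [-0.4, -0.4, -0.5]
gripper_width: 42.9
finger_force: 0.0
```

```bash
python3 -c "
from h import *
a=boxes();b=check()
cv2.imwrite('pics/p4.png',cv2.resize(np.hstack([a['pixels'][110:230,230:390],b['pixels'][100:220,200:360]])[:,:,::-1],(800,300),interpolation=cv2.INTER_CUBIC))"
```

```text
0.97 [548.   2.] [90. 70.] 13.3
0.92 [550. 175.] [89. 71.] 1.5
0.76 [ 705. -206.] [91. 67.] 0.2
top [307. 145.] 115 [ 705.1 -204.7   72.4]
top [181. 193.] 119 [549.2 175.6  62.2]
top [238. 195.] 121 [546.8   3.   62.2]
scene [253. 147.] 59 [ 700.  -198.4   73.4]
scene [246. 199.] 93 [543.8   8.8  62.9]
scene [206. 229.] 113 [545.1 181.5  63.2]
```

View pics/p4.png

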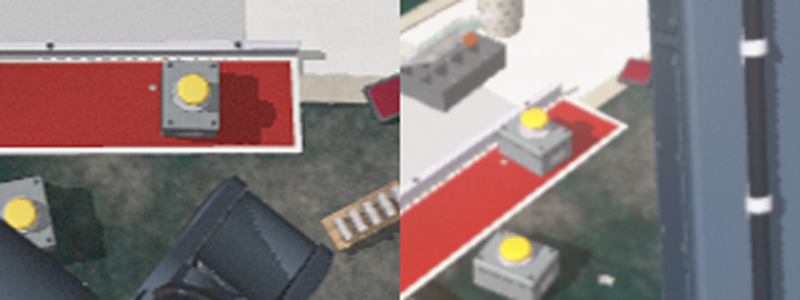

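The worn box is now centred across the lane at (705, -206). The sound boxes haven't moved, and their buttons are down at 62–63 mm.

```bash
python3 -c "
from h import *
print(robot.sign_off())"
```

```text
the job is handed in; nothing more can be done
None
```

Done and handed in: click-testing showed the right-hand box is the worn one; I slid it flat to the middle of the red lane, and the two sound boxes stand where they were with their buttons fully down.

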